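# Weigh two chimney castings and fit the denser one to the model house

## Robot

A 7-joint arm with a two-finger parallel gripper is mounted at the origin on the work surface. World frame = base frame: x ahead of the robot, y to its left, z up, the work surface at z = 0. Lengths are in m, angles in rad, forces in N, time in s.
With the tool pointing down it reaches from about 0.4 to 0.85 m from the base axis. Payload 4.5 kg.
Tool frame: the origin (TCP) lies at the very end of the fingers, on their centre line; the grasp point (between the pads) lies 19 mm behind it; z points along the fingers, y is the line along which they close (so a half turn about z gives the same grasp; the last joint's range is limited). The gripper opens to 85 mm and grips with 20 to 120 N. Pads are 22 mm wide; open, the fingers measure 114 mm over their backs; the gripper's body (76 mm by 85 mm) begins 54 mm behind the grasp point. The pads swing forward as they close: fully open they stand 13 mm farther back than shut.
Start: joints at [-1.152, 0.689, -0.195, 1.565, 0.157, 0.902, -0.215], TCP at [0.235, 0.579, 0.231] pointing down, gripper open.
Joint ranges: [-3.01, 3.01], [-0.46, 2.08], [-1.47, 1.51], [0.13, 2.56], [-1, 4.14], [0.04, 2.09], [-2.66, 2.66]. Speed limits (rad/s): [2.57, 2.57, 3.14, 3.14, 3.14, 3.14, 3.14].

## Interface

Orientations are given as [roll, pitch, yaw] about the fixed x, y, z axes, in that order (R = Rz(yaw) Ry(pitch) Rx(roll)).
In Python, from workcell import env gives the robot as it stands.
- The arm moves only by the tool arm_command, never from a script. Its argument "commands" is text: rows parted by semicolons, each of 5 numbers parted by spaces: the shift along the tool's x, y, z in cm, then the turn about the tool's z in rad, then the closure, from -1 (fully open) to 1 (shut). A call has 1 to 8 rows; each row is the pose to reach, as a shift and turn from the pose commanded when the call began, along the tool's axes at that moment; what a row does not reach only later rows make up. A row lasts 1/10 s, in which the tool goes at most 50 mm and 8.59 degrees, less where a joint would pass 70% of its speed; a pose out of reach is approached as far as the arm can. A call with a gripper value outside its range is refused whole. The fingers move at their own pace and stop on an object; "newtons" is the grip in N (left out, the last holds). Time passes only in rows, so rows that repeat a pose let the fingers close. It gives the time, the measured TCP pose, the force, the opening and the grip force at its end, in the units of the state.
- env.state(): the state, without advancing time (a new reading comes with each control period).
- env.read_camera(name): name is "scene" or "side" or "wrist"; returns a dict with "pixels" (420x560x3 uint8, red, green, blue), "z_map" (420x560 float32, m along the optical axis (not along the pixel's ray), 0 where there is no reading), "vfov" (degrees; the focal length in pixels is half the picture's height over the tangent of half this angle, whatever the lens; pixels are square), "cx", "cy" (the principal point, pixels), "k1" (the pictures are not rectified: a ray, as slopes to the right and down, at radius r is drawn at 1 + k1 r^2 times it, then the intrinsics apply), "R" (3x3) and "t" (3): a world point X has camera coordinates R X + t; the wrist camera has in their place "tool_from_camera" (4x4, takes a point from camera to tool coordinates, whose origin is the TCP and whose axes are the flange's). Camera axes: x right, y down, z forward; pixel columns grow to the right and rows downward; lengths in m; the calibration is good to about 2 mm. A picture is of the moment at which its call begins: read the wrist's pose just before it.
- env.hand_in(): hands the job in; it is judged then, once.
The state is a dict: "time": time; "qpos": joint angles; "joint_velocities": joint speeds; "joint_torque": joint torques, N m; "ee_pos": TCP position; "tool_rot": TCP orientation; "wrist_force": force on the tool from outside, world axes, zero at the start; "wrist_torque": the same for the moment, N m; "opening": finger opening in m; "finger_force": force on a finger pad.
Only numpy, scipy, OpenCV 4.12 (cv2) and the standard library are available. Lean on these libraries where they do the work, as an engineer would, in place of code of your own. Each camera call takes 0.05 s, during which the arm holds its last target. There are 200 camera calls.

## Task

One of these two plaster chimney castings is full of air bubbles: stand one on each pan of the balance, let go and let the beam settle to see which is heavier. Then take the heavier one off its pan and fit it upright through the wooden collar on the model house's roof, feeling for the hand-placed opening with light pressure, until its foot rests on the roof deck; leave the lighter one standing on its pan. Set things down gently without dropping them, do not press hard on balance or house, and leave the rest of the bench as it is.

Things in the scene. Friction and masses are not known exactly. Their poses are not given: they have to be found in the camera images.
- casting_a_mid (a point): Centre (half-way up, 40 mm above its foot) of one of two look-alike plaster chimney castings, standing upright: square white shaft 36 x 36 mm, 64 mm high, under a brown square pot 30 x 30 x 16 mm; 80 mm high in all. x and y axes square to the shaft's faces, z up. Weighs 110 to 200 g, not known; which of the two is heavier changes from start to start. Plaster: brittle.
- casting_b_mid (a point): Centre (half-way up, 40 mm above its foot) of one of two look-alike plaster chimney castings, standing upright: square white shaft 36 x 36 mm, 64 mm high, under a brown square pot 30 x 30 x 16 mm; 80 mm high in all. x and y axes square to the shaft's faces, z up. Weighs 110 to 200 g, not known; which of the two is heavier changes from start to start. Plaster: brittle.
- balance: Equal-arm trip balance, blue base 300 x 120 mm, fixed. Origin: centre of its underside, on the bench. Its y axis runs along the beam: left pan 120 mm to +y, right pan 120 mm to -y. A white scale plate 60 mm wide stands between the pans, 139 mm high. Do not press it with more than about 10 N (15 N harms it).
- pan_left_top (a point): Centre of the upper face of the left pan (balance +y): flat steel disc 110 mm across without a rim. On a rubber cushion (0.4 mm per N). It stays level, moves only up and down, 95 to 115 mm above the bench, 105 when the beam is level; it sinks under load to its lower stop as the other pan rises, slowed by a damper.
- pan_right_top (a point): The same for the right pan (balance -y).
- beam (a joint): Tilt of the balance beam in rad: 0 level, about +0.083 right pan fully down (left up), about -0.083 left pan fully down. It starts near level; with both pans loaded a difference of 2 g or more tips it fully, within 1 to 4 s.
- house: White model house, base board 190 x 190 mm, fixed; walls 160 mm square, roof deck 120 mm above the bench, parapet 10 mm high. Origin: underside centre. On the deck (gives 0.25 mm per N), between two battens along its x axis, is a pale wooden collar 62 mm wide, 12 mm high, with a 39 mm square opening down to the deck, square to the house. Do not press house or collar over about 10 N (16 N harms).
- roof_mark (a point): Point on the roof deck midway between the battens; axes as the house's. The collar, glued by hand, is true across, but its opening's centre lies 6 to 32 mm further along the house's +x than this point. On its -x side the opening has a 32 mm solid apron: a casting set down over this point rests on it and can be slid along +x until it drops in; seated, its centre is 40 mm above this point.
- glue: Bystander: white glue bottle with a blue cap, 44 mm across and 110 mm high; leave it.
- palette: Bystander: white plastic palette plate, 180 mm across, 18 mm high; leave it.
- brush: Bystander: flat paint brush with a blue handle, lying; leave it.
- foam_block: Bystander: white foam block 100 x 60 x 35 mm with a brown patch; leave it.
- sanding_block: Bystander: cork sanding block 90 x 45 x 28 mm; leave it.
- window_casting: Bystander: cast window frame 84 x 80 x 14 mm, lying flat; leave it.
- cup: Bystander: clear plastic cup, 76 mm across, 100 mm high; leave it.

How it is judged:
By the outcome, as a careful person would: the job done as asked, in the order asked, and still so for the second after the job is handed in, with the robot touching nothing.
It also fails if it takes over 72 s, if anything falls off the work surface, if the arm or the gripper's body presses on something with over 40 N, if the wrist force passes 120 N, or if a joint passes its speed limit or range.

## Working session

There is one attempt and no reset: what is moved stays moved. The work goes in short steps, Python scripts to look and compute and a tool call to move; the robot and the scene stay as the last step left them, time stands still between calls to the robot, and variables do not carry over. Pictures are saved under pics/ and viewed, at most 10 in all, crops included, and the job is handed in when it is done.

Besides the shell and the picture viewer there is one more tool, called after "Call:" as name(argument=value, ...) on one line, values as JSON. arm_command: Moves the arm, as the interface text tells. Its arguments: {"type":"object","properties":{"commands":{"type":"string"},"newtons":{"type":"number"}},"required":["commands"]}

```bash
ls; mkdir -p pics; cat > h.py <<'E'
import numpy as np, cv2, pickle
from workcell import env
def grab(name,fn=None):
    s=env.state(); c=env.read_camera(name); c['state']=s
    if fn: cv2.imwrite('pics/'+fn+'.png',cv2.cvtColor(c['pixels'],cv2.COLOR_RGB2BGR)); pickle.dump(c,open('pics/'+fn+'.pkl','wb'))
    return c
def cloud(c):
    h,w=c['z_map'].shape; f=h/2/np.tan(np.radians(c['vfov'])/2)
    u,v=np.meshgrid(np.arange(w),np.arange(h)); 
    K=np.array([[f,0,c['cx']],[0,f,c['cy']],[0,0,1.]])
    p=np.stack([u,v],-1).reshape(-1,1,2).astype(np.float64)
    q=cv2.undistortPoints(p,K,np.array([c['k1'],0,0,0,0.])).reshape(h,w,2)
    z=c['z_map'].astype(float); P=np.stack([q[...,0]*z,q[...,1]*z,z],-1)
    if 'R' in c: P=(P-np.array(c['t']))@np.array(c['R'])
    else:
        T=np.array(c['tool_from_camera']); P=P@T[:3,:3].T+T[:3,3]
        from scipy.spatial.transform import Rotation as Ro
        s=c['state']; r=np.array(s['tool_rot']); R=r if r.shape==(3,3) else Ro.from_euler('xyz',r).as_matrix()
        P=P@R.T+np.array(s['ee_pos'])
    P[z==0]=np.nan
    return P
E
python3 - <<'E'
from h import *
print(env.state())
a=grab('scene','scene0');b=grab('side','side0')
for c in(a,b): print({k:v for k,v in c.items() if k not in('pixels','z_map','state')})
E
```

```text
pics
{'time': 0.0, 'qpos': array([-1.1522317 ,  0.68996876, -0.19451847,  1.5663838 ,  0.1573302 ,
        0.90247358, -0.21510171]), 'joint_velocities': array([-1.09432956e-03,  1.23902558e-04,  2.11531858e-03, -2.81695809e-05,
       -1.40648839e-03,  1.25933257e-03,  4.53068917e-04]), 'joint_torque': array([ 5.40727924e-04, -5.39601016e+01, -1.26648154e+00, -1.58544266e+01,
        9.08069109e-03,  9.38196899e-03, -1.80435302e-05]), 'ee_pos': array([0.23439263, 0.57867302, 0.23048306]), 'tool_rot': array([-3.13976094e+00,  1.53898193e-04,  2.75693795e+00]), 'wrist_force': array([-0.01361442,  0.44760154, -0.00551545]), 'wrist_torque': array([ 0.02154062,  0.00407228, -0.02728794]), 'finger_force': 0.0, 'opening': 0.08547285305300632}
{'vfov': 48.439459987913395, 'cx': 277.6952375992288, 'cy': 206.39340074766997, 'k1': -0.025600040855186357, 'R': array([[ 0.5526265 ,  0.83321191, -0.01902277],
       [ 0.52938299, -0.36855838, -0.76414552],
       [-0.64370614,  0.41221673, -0.64476334]]), 't': array([-0.33784169, -0.20195748,  1.66588472])}
{'vfov': 47.590452692452374, 'cx': 275.3967706740503, 'cy': 212.2094343561086, 'k1': 0.0011259342869756246, 'R': array([[ 0.98861693, -0.15044995, -0.00117375],
       [-0.1130421 , -0.73761391, -0.66569302],
       [ 0.09928771,  0.65824807, -0.74622478]]), 't': array([-0.53296757,  0.13420431,  1.24606034])}
```

View pics/scene0.png

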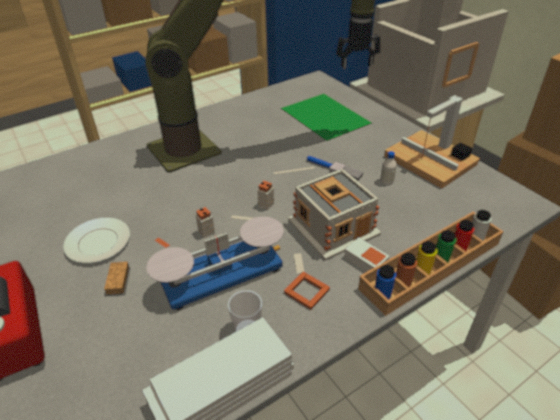

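View pics/side0.png

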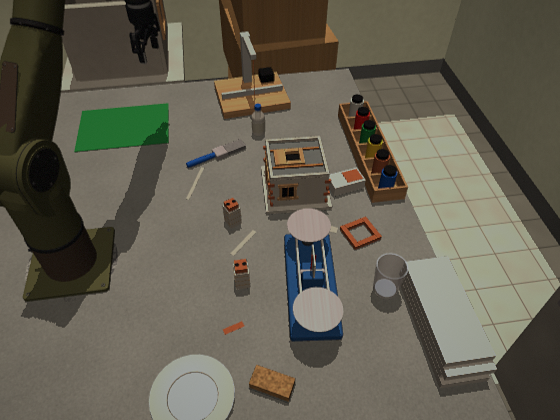

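The scene view shows the castings at (205,222) and (265,194), the pans at (170,263) and (262,232), and the house at (336,208). In the side view the castings are at (241,274) and (232,211), the pans at (318,310) and (309,226), and the collar at (290,157).

```bash
cat > m.py <<'E'
from h import *
def load(n): return pickle.load(open('pics/'+n+'.pkl','rb'))
seeds={'scene0':dict(c1=(205,222),c2=(265,194),pL=(262,232),pR=(170,263),house=(336,190)),
'side0':dict(c1=(241,274),c2=(232,211),pL=(309,226),pR=(318,310),house=(290,157))}
for n in seeds:
    c=load(n);P=cloud(c)
    for k,(u,v) in seeds[n].items():
        p=P[v,u]; 
        d=np.hypot(P[...,0]-p[0],P[...,1]-p[1]); z=P[...,2]
        print(n,k,p.round(3),end=' ')
        if k[0]=='c': m=(d<.045)&(z>.015)&(z<.1)
        elif k[0]=='p': m=(d<.09)&(abs(z-p[2])<.006)
        else: m=(d<.15)&(z>.115)&(z<.15)
        q=P[m]; r=cv2.minAreaRect(q[:,:2].astype(np.float32)*1000)
        print(m.sum(),'mean',q.mean(0).round(3),'zmax',q[:,2].max().round(3),'rect',np.round(r[0],1),np.round(r[1],1),round(r[2],1))
        if k[0]=='c':
            t=q[q[:,2]>.068]; r=cv2.minAreaRect(t[:,:2].astype(np.float32)*1000); print('   pot',len(t),np.round(r[0],1),np.round(r[1],1),round(r[2],1))
E
python3 m.py
python3 - <<'E'
import cv2
a=cv2.imread('pics/side0.png'); 
x=cv2.resize(a[125:225,200:345],(800,552),interpolation=cv2.INTER_CUBIC); cv2.imwrite('pics/c1.png',x)
E
```

```text
scene0 c1 [ 0.449 -0.132  0.054] 383 mean [ 0.444 -0.132  0.055] zmax 0.085 rect [ 435.5 -128.7] [40.7 38.1] 0.8
   pot 129 [ 435.7 -129.2] [32.8 33.5] 1.0
scene0 c2 [0.445 0.067 0.059] 354 mean [0.438 0.072 0.055] zmax 0.086 rect [429.7  76.1] [38.6 42.6] 23.3
   pot 112 [430.4  75.4] [32.6 39.9] 26.4
scene0 pL [ 0.621 -0.051  0.106] 1032 mean [ 0.617 -0.052  0.106] zmax 0.111 rect [618.4 -57. ] [110.2 126.9] 31.9
scene0 pR [ 0.586 -0.287  0.104] 1254 mean [ 0.59  -0.289  0.106] zmax 0.11 rect [ 583.4 -280. ] [109.7 131.2] 28.6
scene0 house [0.609 0.196 0.122] 2593 mean [0.63  0.177 0.126] zmax 0.138 rect [625.  180.5] [164.7 164.8] 86.7
side0 c1 [ 0.434 -0.142  0.061] 385 mean [ 0.434 -0.138  0.06 ] zmax 0.087 rect [ 434.1 -130.2] [35.8 37.7] 1.0
   pot 168 [ 434.7 -128.5] [31.9 32.9] 3.9
side0 c2 [0.431 0.064 0.063] 379 mean [0.429 0.068 0.056] zmax 0.085 rect [428.7  75.8] [37.4 40.6] 27.8
   pot 137 [430.2  75.9] [33.1 31.4] 21.8
side0 pL [ 0.616 -0.055  0.106] 1159 mean [ 0.615 -0.052  0.106] zmax 0.112 rect [609.5 -56.8] [135.4 108.1] 47.1
side0 pR [ 0.588 -0.291  0.105] 1768 mean [ 0.588 -0.29   0.106] zmax 0.111 rect [ 587.7 -288.6] [108.9 107.1] 76.4
side0 house [0.61  0.19  0.121] 2457 mean [0.624 0.175 0.126] zmax 0.138 rect [625.1 180.5] [168.7 161.1] 87.0
```

View pics/c1.png

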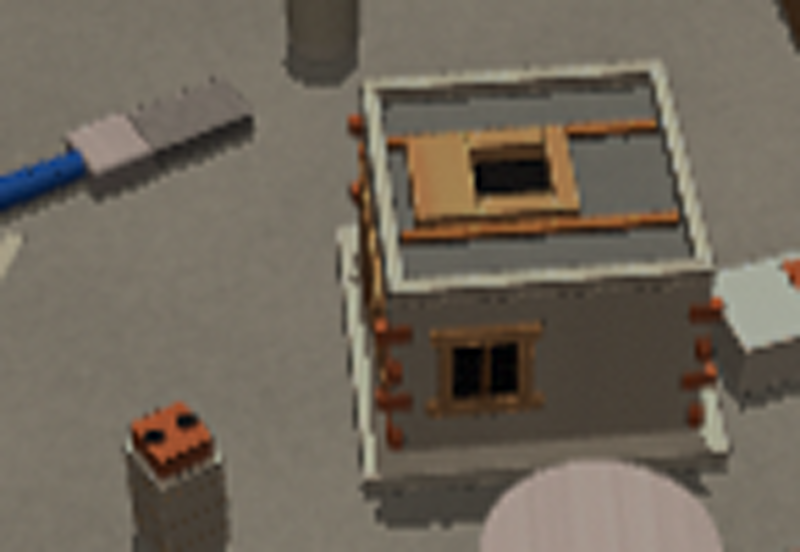

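The crop shows the collar between the battens, with the apron towards world −x and the opening at crop (510,175). So the house's +x runs along world +x, at a yaw of about −3°.

```bash
cat > go.py <<'E'
import sys
from h import *
x,y,z,w=map(float,sys.argv[1:5]); s=env.state()
yaw=s['tool_rot'][2]; c,n=np.cos(yaw),np.sin(yaw); d=np.array([x,y,z])-s['ee_pos']
dw=(np.radians(w)-yaw+np.pi)%(2*np.pi)-np.pi
print('shift cm',(100*np.array([c*d[0]+n*d[1],n*d[0]-c*d[1],-d[2]])).round(2),'turn',round(-dw,3),'|',s['time'],s['ee_pos'].round(4),np.degrees(s['tool_rot']).round(1),'q7',s['qpos'][6].round(2),'F',s['wrist_force'].round(2),s['opening'].round(4))
E
python3 go.py .43 .0757 .16 205
python3 - <<'E'
from h import *
for n in('scene0','side0'):
    c=pickle.load(open('pics/'+n+'.pkl','rb'));P=cloud(c);px=c['pixels'].astype(int)
    m=(abs(P[...,0]-.625)<.07)&(abs(P[...,1]-.18)<.07)&(P[...,2]>.12)&(P[...,2]<.145)&(px[...,0]-px[...,2]>45)
    q=P[m];r=cv2.minAreaRect(q[:,:2].astype(np.float32)*1000);print(m.sum(),r,q[:,2].mean())
    m=(abs(P[...,0]-.625)<.06)&(abs(P[...,1]-.18)<.06)&(P[...,2]>.128);q=P[m]
    r=cv2.minAreaRect(q[:,:2].astype(np.float32)*1000);print(m.sum(),r,q.mean(0))
E
```

```text
596 ((624.4378662109375, 182.98709106445312), (85.9404525756836, 135.44093322753906), 87.81596374511719) 0.12998530381881923
385 ((623.6920166015625, 179.71640014648438), (78.678466796875, 117.96857452392578), 88.6426010131836) [0.60684209 0.17968361 0.13231563]
472 ((624.9591674804688, 183.6773681640625), (89.4095687866211, 138.8761749267578), 87.08804321289062) 0.13105007488723475
392 ((621.0676879882812, 177.0034637451172), (78.9966812133789, 115.17782592773438), 87.50421142578125) [0.60458182 0.1778753  0.13254905]Traceback (most recent call last):
  File "go.py", line 6, in <module>
    print('shift cm',(100*np.array([c*d[0]+n*d[1],n*d[0]-c*d[1],-d[2]])).round(2),'turn',round(-dw,3),'|',s['time'],s['ee_pos'].round(4),np.degrees(s['tool_rot']).round(1),'q7',s['qpos'][6].round(2),'F',s['wrist_force'].round(2),s['opening'].round(4))
                                                                                                                                                                                                                                     ^^^^^^^^^^^^^^^^^^
AttributeError: 'float' object has no attribute 'round'
```

```bash
sed -i "s/s\['opening'\].round(4)/round(float(s['opening']),4)/" go.py; python3 go.py .43 .0757 .16 205
```

```text
shift cm [-37.01 -39.29   7.06] turn -0.821 | 0.1 [0.2344 0.5787 0.2306] [-179.9    0.   158. ] q7 -0.22 F [-0.09  0.37  0.04] 0.0851
```

Call:
arm_command(commands="-37 -39.3 3 -0.82 -1;-37 -39.3 3 -0.82 -1;-37 -39.3 3 -0.82 -1;-37 -39.3 3 -0.82 -1;-37 -39.3 3 -0.82 -1;-37 -39.3 3 -0.82 -1;-37 -39.3 3 -0.82 -1;-37 -39.3 3 -0.82 -1", newtons=30)

```text
time: 0.9
ee_pos: [0.3796, 0.205, 0.2089]
tool_rot: [3.142, -0.0, -2.706]
wrist_force: [1.5, -0.2, -1.1]
opening: 0.0857
finger_force: 0.0
```

```bash
python3 go.py .43 .0757 .16 205
```

```text
shift cm [  0.88 -13.85   4.89] turn -0.001 | 0.9 [0.3796 0.205  0.2089] [ 180.    -0.  -155.1] q7 0.94 F [ 1.55 -0.22 -1.07] 0.0857
```

Call:
arm_command(commands="0.9 -13.8 4.9 0 -1;0.9 -13.8 4.9 0 -1;0.9 -13.8 4.9 0 -1;0.9 -13.8 4.9 0 -1;0.9 -13.8 4.9 0 -1")

```text
time: 1.4
ee_pos: [0.4291, 0.0772, 0.1596]
tool_rot: [3.141, -0.001, -2.709]
wrist_force: [2.0, 1.0, 0.2]
opening: 0.0856
finger_force: 0.0
```

```bash
python3 go.py .43 .0757 .028 205; python3 -c "
from h import *
c=grab('wrist','w1');P=cloud(c);z=P[...,2];d=np.hypot(P[...,0]-.43,P[...,1]-.0757)
m=(d<.04)&(z>.07)&(z<.1);q=P[m];print(m.sum(),q.mean(0),cv2.minAreaRect(q[:,:2].astype(np.float32)*1000))
m=(d<.04)&(z>.058)&(z<.1);q=P[m];print(m.sum(),q.mean(0),cv2.minAreaRect(q[:,:2].astype(np.float32)*1000))
"
```

```text
shift cm [-1.000e-02 -1.800e-01  1.316e+01] turn -0.004 | 1.4 [0.4291 0.0772 0.1596] [ 1.800e+02 -1.000e-01 -1.552e+02] q7 1.14 F [1.99 0.95 0.18] 0.0856
2299 [0.42801631 0.07651806 0.07921159] ((429.4478759765625, 77.22715759277344), (30.617231369018555, 30.042179107666016), 25.278507232666016)
3036 [0.42619089 0.07565921 0.07541945] ((429.232421875, 77.01382446289062), (36.05521011352539, 35.702571868896484), 25.641826629638672)
```

Call:
arm_command(commands="0 0 5 -0.01 -1;0 0 10 -0.01 -1;0 0 13.1 -0.01 -1;0 0 13.1 -0.01 -1;0 0 13.1 -0.01 0.2;0 0 13.1 -0.01 0.6;0 0 13.1 -0.01 1;0 0 13.1 -0.01 1", newtons=30)

```text
time: 2.25
ee_pos: [0.4297, 0.0791, 0.0297]
tool_rot: [3.141, 0.002, -2.696]
wrist_force: [0.5, 0.3, -0.8]
opening: 0.0358
finger_force: 30.1
```

```bash
python3 go.py .616 -.052 .16 177;
```

```text
shift cm [-11.16 -19.86 -13.03] turn 0.498 | 2.25 [0.4297 0.0791 0.0297] [ 1.800e+02  1.000e-01 -1.545e+02] q7 0.3 F [ 0.46  0.29 -0.82] 0.0358
```

Call:
arm_command(commands="0 0 -4 0 1;0 0 -9 0 1;-2 -4 -13 0.1 1;-4.5 -8 -13 0.2 1;-7 -12 -13 0.35 1;-9 -16 -13 0.45 1;-11.2 -19.9 -13 0.5 1;-11.2 -19.9 -13 0.5 1")

```text
time: 3.05
ee_pos: [0.6208, -0.0597, 0.1592]
tool_rot: [-3.14, 0.005, 3.076]
wrist_force: [-0.7, -0.6, -2.4]
opening: 0.0359
finger_force: 30.8
```

```bash
python3 go.py .616 -.052 .138 177; python3 -c "
from h import *
c=grab('wrist','w2');P=cloud(c);z=P[...,2]
for x,y in((.616,-.052),(.589,-.289)):
  d=np.hypot(P[...,0]-x,P[...,1]-y)
  m=(d<.075)&(z>.095)&(z<.115);q=P[m];print(m.sum(),q.mean(0) if m.any() else 0, cv2.minAreaRect(q[:,:2].astype(np.float32)*1000) if m.any() else 0)
"
```

```text
shift cm [0.52 0.74 2.12] turn -0.013 | 3.05 [ 0.6208 -0.0597  0.1592] [-179.9    0.3  176.3] q7 1.03 F [-0.68 -0.59 -2.39] 0.0359
19406 [ 0.5995728  -0.04598874  0.10455924] ((605.5665893554688, -47.932464599609375), (109.37980651855469, 88.89042663574219), 80.43164825439453)
0 0 0
```

View pics/w2.png

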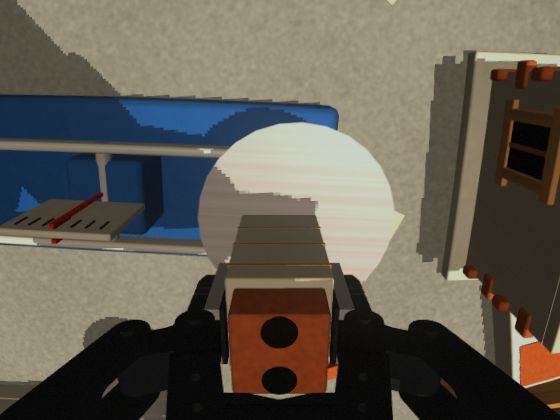

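The wrist view shows the casting upright over the left pan: disc centred near (296,200), pot at (279,340). The pan fit agrees with (0.616,−0.050), so I'm lowering.

Call:
arm_command(commands="0.5 0.8 1.2 -0.01 1;0.5 0.8 1.8 -0.01 1;0.5 0.8 1.8 -0.01 1;0.5 0.8 2.0 -0.01 1;0.5 0.8 2.2 -0.01 1;0.5 0.8 2.4 -0.01 1;0.5 0.8 2.5 -0.01 1;0.5 0.8 2.6 -0.01 1")

```text
time: 3.9
ee_pos: [0.6115, -0.0451, 0.1331]
tool_rot: [3.142, 0.0, 3.097]
wrist_force: [-0.9, -0.8, -1.6]
opening: 0.0357
finger_force: 30.8
```

Call:
arm_command(commands="0 0 0.2 0 1;0 0 0.35 0 1;0 0 0.5 0 1;0 0 0.65 0 1;0 0 0.8 0 1;0 0 0.8 0 1")

```text
time: 4.5
ee_pos: [0.6113, -0.045, 0.1248]
tool_rot: [3.142, -0.0, 3.097]
wrist_force: [-0.4, 0.1, -1.6]
opening: 0.0357
finger_force: 30.8
```

Call:
arm_command(commands="0 0 0.1 0 1;0 0 0.2 0 1;0 0 0.2 0 1")

```text
time: 4.8
ee_pos: [0.6115, -0.0449, 0.1234]
tool_rot: [-3.142, 0.0, 3.097]
wrist_force: [-0.3, 0.4, 1.5]
opening: 0.0356
finger_force: 31.3
```

Call:
arm_command(commands="0 0 0 0 0.3;0 0 0 0 -0.3;0 0 0 0 -1;0 0 0 0 -1;0 0 -4 0 -1;0 0 -8 0 -1;0 0 -10 0 -1;0 0 -10 0 -1")

```text
time: 5.6
ee_pos: [0.6137, -0.0444, 0.2266]
tool_rot: [3.141, 0.007, 3.097]
wrist_force: [-0.1, -0.4, 0.5]
opening: 0.0854
finger_force: 0.0
```

```bash
python3 go.py .435 -.129 .17 182; python3 -c "
from h import *
c=grab('side','s2');P=cloud(c);z=P[...,2];d=np.hypot(P[...,0]-.589,P[...,1]+.289);m=(d<.055)&(z>.09)&(z<.13);print('R pan z',np.median(z[m]))"
```

```text
shift cm [17.47 -9.26  5.66] turn -0.08 | 5.6 [ 0.6137 -0.0444  0.2266] [179.9   0.4 177.4] q7 1.07 F [-0.13 -0.41  0.47] 0.0854
R pan z 0.11598069491019053
```

Call:
arm_command(commands="5 -2.5 0 -0.08 -1;10 -5 1 -0.08 -1;14 -7.5 4 -0.08 -1;17.4 -9.2 5.6 -0.08 -1;17.4 -9.2 5.6 -0.08 -1;17.4 -9.2 5.6 -0.08 -1")

```text
time: 6.25
ee_pos: [0.4304, -0.1301, 0.1656]
tool_rot: [3.141, -0.005, -3.108]
wrist_force: [1.1, 0.4, 0.0]
opening: 0.0853
finger_force: 0.0
```

```bash
python3 -c "
from h import *
c=grab('wrist','w3');P=cloud(c);z=P[...,2];d=np.hypot(P[...,0]-.435,P[...,1]+.129)
for h in (.07,.058):
  m=(d<.04)&(z>h)&(z<.1);q=P[m];print(m.sum(),q.mean(0),cv2.minAreaRect(q[:,:2].astype(np.float32)*1000))
";python3 go.py .435 -.129 .028 182; 
```

```text
2170 [ 0.43290049 -0.12797525  0.07921226] ((434.3446960449219, -127.77587127685547), (30.295726776123047, 29.719013214111328), 1.4356210231781006)
2871 [ 0.43080203 -0.12810357  0.07540467] ((434.322265625, -127.69759368896484), (36.48225402832031, 35.629920959472656), 1.1840704679489136)
shift cm [-0.17 -0.   13.85] turn -0.0 | 6.3 [ 0.4333 -0.1291  0.1665] [ 1.799e+02 -1.000e-01 -1.780e+02] q7 1.09 F [ 0.42  0.54 -0.22] 0.0852
```

Call:
arm_command(commands="-0.1 0.1 5 0.01 -1;-0.1 0.1 10 0.01 -1;-0.1 0.1 13.6 0.01 -1;-0.1 0.1 13.6 0.01 -1;-0.1 0.1 13.6 0.01 0.2;-0.1 0.1 13.6 0.01 0.6;-0.1 0.1 13.6 0.01 1;-0.1 0.1 13.6 0.01 1", newtons=30)

```text
time: 7.1
ee_pos: [0.4358, -0.1281, 0.0327]
tool_rot: [3.141, 0.004, -3.117]
wrist_force: [-0.6, 0.4, 6.5]
opening: 0.0354
finger_force: 29.9
```

```bash
python3 go.py .589 -.289 .17 177; 
```

```text
shift cm [-14.92 -16.46 -13.73] turn 0.077 | 7.1 [ 0.4358 -0.1281  0.0327] [ 180.     0.2 -178.6] q7 0.72 F [-0.63  0.41  6.52] 0.0354
```

Call:
arm_command(commands="0 0 -4 0 1;0 0 -9 0 1;-2.5 -2.5 -13 0 1;-5.5 -6 -14 0.03 1;-9 -10 -14 0.05 1;-12 -13.5 -14 0.08 1;-14.9 -16.4 -14 0.08 1;-14.9 -16.4 -14 0.08 1")

```text
time: 7.9
ee_pos: [0.5899, -0.2945, 0.1717]
tool_rot: [-3.139, 0.005, 3.078]
wrist_force: [-0.9, 0.3, -2.0]
opening: 0.0354
finger_force: 31.3
```

Call:
arm_command(commands="0 0 0 0 1;0 0 0 0 1;0 0 0 0 1")

```text
time: 8.2
ee_pos: [0.5867, -0.287, 0.1715]
tool_rot: [3.141, -0.001, 3.089]
wrist_force: [-0.7, 0.4, -0.7]
opening: 0.036
finger_force: 31.3
```

```bash
python3 -c "
from h import *
c=grab('wrist','w4');P=cloud(c);z=P[...,2]
for x,y in((.589,-.289),):
  d=np.hypot(P[...,0]-x,P[...,1]-y)
  m=(d<.075)&(z>.1)&(z<.13)&(P[...,0]<.59);q=P[m];print(m.sum(),q.mean(0),q.min(0),q.max(0), cv2.minAreaRect(q[:,:2].astype(np.float32)*1000))
";python3 go.py .5885 -.288 .155 177; 
```

```text
13367 [ 0.56249497 -0.28819992  0.11453442] [ 0.53379625 -0.343161    0.11104686] [ 0.58999181 -0.23381599  0.1172784 ] ((561.8934936523438, -288.4873046875), (109.34532165527344, 56.194095611572266), 89.9972152709961)
shift cm [-0.17 -0.07  1.65] turn -0.001 | 8.25 [ 0.5869 -0.2872  0.1715] [180.  -0. 177.] q7 1.4 F [-0.95 -0.27 -2.15] 0.0359
```

Call:
arm_command(commands="-0.2 -0.1 0.8 0 1;-0.2 -0.1 1.5 0 1;-0.2 -0.1 1.9 0 1;-0.2 -0.1 2.0 0 1;-0.2 -0.1 2.1 0 1;-0.2 -0.1 2.2 0 1")

```text
time: 8.85
ee_pos: [0.5897, -0.2893, 0.1491]
tool_rot: [3.141, 0.0, 3.087]
wrist_force: [-0.1, 0.4, -2.1]
opening: 0.036
finger_force: 31.3
```

Call:
arm_command(commands="0 0 0.1 0 1;0 0 0.2 0 1;0 0 0.2 0 1")

```text
time: 9.15
ee_pos: [0.5897, -0.2894, 0.1473]
tool_rot: [-3.142, 0.0, 3.087]
wrist_force: [-1.1, 0.3, -1.0]
opening: 0.0355
finger_force: 31.5
```

Call:
arm_command(commands="0 0 0.1 0 1;0 0 0.1 0 1;0 0 0.1 0 1")

```text
time: 9.45
ee_pos: [0.5897, -0.2894, 0.1462]
tool_rot: [3.142, 0.0, 3.087]
wrist_force: [-0.0, -0.2, -0.7]
opening: 0.0353
finger_force: 31.5
```

Call:
arm_command(commands="0 0 0.1 0 1;0 0 0.1 0 1;0 0 0.1 0 1")

```text
time: 9.75
ee_pos: [0.5896, -0.2894, 0.1451]
tool_rot: [3.141, 0.0, 3.087]
wrist_force: [0.5, 0.3, 0.3]
opening: 0.0358
finger_force: 31.5
```

Call:
arm_command(commands="0 0 0 0 0.3;0 0 0 0 -0.3;0 0 0 0 -1;0 0 0 0 -1;0 0 -3 0 -1;0 0 -7 0 -1;0 0 -9 0 -1;0 0 -9 0 -1")

```text
time: 10.55
ee_pos: [0.5918, -0.2894, 0.2389]
tool_rot: [-3.14, 0.007, 3.087]
wrist_force: [-0.7, 0.0, 0.5]
opening: 0.0855
finger_force: 0.0
```

```bash
cat > pz.py <<'E'
from h import *
import sys
c=grab('side',sys.argv[1]);P=cloud(c);z=P[...,2]
print(env.state()['time'])
for x,y in((.616,-.05),(.589,-.288)):
  d=np.hypot(P[...,0]-x,P[...,1]-y);m=(d<.053)&(z>.085)&(z<.125);m2=(d<.06)&(z>.16)&(z<.21)
  print('pan z',np.median(z[m]),m.sum(),'top',np.percentile(z[m2],95) if m2.any() else None)
E
python3 pz.py s3
```

```text
10.6
pan z 0.09587767681770355 446 top 0.1774674920184891
pan z 0.11536127715151798 1160 top 0.19666057363330852
```

Call:
arm_command(commands="0 0 0 0 -1;0 0 0 0 -1;0 0 0 0 -1;0 0 0 0 -1;0 0 0 0 -1;0 0 0 0 -1;0 0 0 0 -1;0 0 0 0 -1")

```text
time: 11.4
ee_pos: [0.5895, -0.2894, 0.2351]
tool_rot: [3.142, 0.0, 3.087]
wrist_force: [1.4, 0.4, 0.4]
opening: 0.0857
finger_force: 0.0
```

Call:
arm_command(commands="0 0 0 0 -1;0 0 0 0 -1;0 0 0 0 -1;0 0 0 0 -1;0 0 0 0 -1;0 0 0 0 -1;0 0 0 0 -1;0 0 0 0 -1")

```text
time: 12.2
ee_pos: [0.5895, -0.2894, 0.2351]
tool_rot: [3.142, 0.0, 3.087]
wrist_force: [-0.4, -0.8, 0.3]
opening: 0.0854
finger_force: 0.0
```

```bash
python3 pz.py s4
```

```text
12.25
pan z 0.09586243418185106 422 top 0.17820685412476617
pan z 0.11526803451043352 1150 top 0.19636103893762447
```

Call:
arm_command(commands="0 0 0 0 -1;0 0 0 0 -1;0 0 0 0 -1;0 0 0 0 -1;0 0 0 0 -1;0 0 0 0 -1;0 0 0 0 -1;0 0 0 0 -1")

```text
time: 13.05
ee_pos: [0.5895, -0.2894, 0.235]
tool_rot: [3.141, 0.0, 3.087]
wrist_force: [-1.3, -0.1, -0.1]
opening: 0.0855
finger_force: 0.0
```

Call:
arm_command(commands="0 0 0 0 -1;0 0 0 0 -1;0 0 0 0 -1;0 0 0 0 -1;0 0 0 0 -1;0 0 0 0 -1;0 0 0 0 -1;0 0 0 0 -1")

```text
time: 13.85
ee_pos: [0.5895, -0.2894, 0.2351]
tool_rot: [3.142, 0.0, 3.087]
wrist_force: [0.2, 0.0, -0.1]
opening: 0.0852
finger_force: 0.0
```

```bash
python3 pz.py s5
```

```text
13.9
pan z 0.09594520511886431 424 top 0.17748917969258673
pan z 0.11527772687148156 1143 top 0.19691595498618272
```

```bash
python3 go.py .6115 -.045 .215 177.4
```

```text
shift cm [-0.86 24.52  2.  ] turn -0.009 | 13.9 [ 0.5895 -0.2894  0.235 ] [180.   -0.  176.9] q7 1.45 F [-0.38  0.38 -0.35] 0.0852
```

Call:
arm_command(commands="-0.2 5 0 0 -1;-0.4 10 0 0 -1;-0.6 15 0 -0.01 -1;-0.8 20 1 -0.01 -1;-0.9 24.5 2 -0.01 -1;-0.9 24.5 2 -0.01 -1;-0.9 24.5 2 -0.01 -1;-0.9 24.5 2 -0.01 -1")

```text
time: 14.7
ee_pos: [0.612, -0.0469, 0.2151]
tool_rot: [-3.14, 0.0, 3.095]
wrist_force: [0.0, 0.2, -0.3]
opening: 0.0854
finger_force: 0.0
```

```bash
python3 -c "
from h import *
c=grab('wrist','w5');P=cloud(c);z=P[...,2]
d=np.hypot(P[...,0]-.6113,P[...,1]+.045)
m=(d<.04)&(z>.165)&(z<.19);q=P[m];print(m.sum(),q.mean(0),cv2.minAreaRect(q[:,:2].astype(np.float32)*1000))
";python3 go.py .6115 -.045 .125 177.4; 
```

```text
3239 [ 0.6085902  -0.04476628  0.17357337] ((610.2930908203125, -44.790462493896484), (30.096878051757812, 30.9079532623291), 87.27721405029297)
shift cm [0.06 0.24 9.01] turn -0.002 | 14.75 [ 0.612  -0.0474  0.2151] [-179.9    0.   177.3] q7 1.03 F [ 0.17 -0.18  0.12] 0.0852
```

Call:
arm_command(commands="0.2 0.2 3 0 -1;0.2 0.2 6 0 -1;0.2 0.2 9 0 -1;0.2 0.2 9 0 -1;0.2 0.2 9 0 0.2;0.2 0.2 9 0 0.6;0.2 0.2 9 0 1;0.2 0.2 9 0 1", newtons=35)

```text
time: 15.55
ee_pos: [0.611, -0.0434, 0.1266]
tool_rot: [-3.141, 0.003, 3.096]
wrist_force: [-0.5, -0.2, 1.9]
opening: 0.0358
finger_force: 42.0
```

```bash
python3 go.py .62 .182 .235 177
```

```text
shift cm [  0.12  22.56 -10.84] turn 0.007 | 15.55 [ 0.611  -0.0434  0.1266] [-180.     0.2  177.4] q7 0.94 F [-0.47 -0.2   1.9 ] 0.0358
```

Call:
arm_command(commands="0 0 -2 0 1;0 0 -5 0 1;0 0 -9 0 1;-0.3 4 -11 0 1;-0.3 8.5 -11 0 1;-0.5 13 -11 0 1;-1 17.5 -11 0 1;-1.9 22 -11 0.005 1")

```text
time: 16.35
ee_pos: [0.6383, 0.1774, 0.2356]
tool_rot: [-3.141, -0.0, 3.092]
wrist_force: [0.5, -0.5, -1.4]
opening: 0.0352
finger_force: 41.6
```

Call:
arm_command(commands="0 0 0 0 1;0 0 0 0 1;0 0 0 0 1")

```text
time: 16.65
ee_pos: [0.6388, 0.1739, 0.2348]
tool_rot: [-3.14, -0.0, 3.09]
wrist_force: [1.0, -0.7, -2.0]
opening: 0.0359
finger_force: 41.7
```

```bash
python3 go.py .62 .182 .235 177; python3 -c "
from h import *
c=grab('wrist','w6');P=cloud(c);px=c['pixels'].astype(int);z=P[...,2]
pickle.dump(P,open('pics/P6.pkl','wb'))"; python3 pz.py s6
```

```text
shift cm [ 1.92  0.71 -0.02] turn 0.001 | 16.65 [0.6388 0.1739 0.2348] [-179.9   -0.   177.1] q7 0.76 F [ 0.95 -0.66 -1.99] 0.0359
16.75
pan z 0.11609201433097158 1109 top None
pan z 0.09551711359119883 1231 top 0.17730009738501454
```

View pics/w6.png

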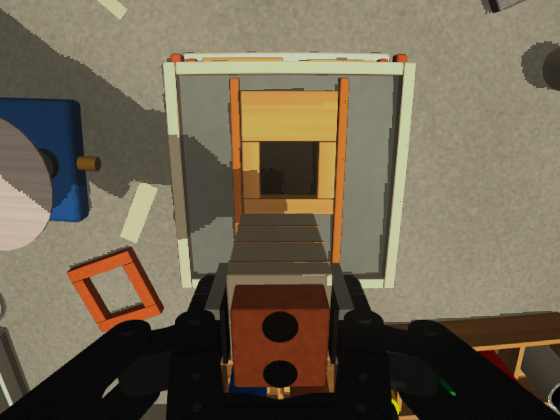

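The wrist view shows the full opening from (261,141) to (319,198), with the collar from (240,91) to (337,212). The apron is at the top, towards −x.

```bash
python3 -c "
import pickle,numpy as np
P=pickle.load(open('pics/P6.pkl','rb'))
np.set_printoptions(precision=4,suppress=True)
for u,v in [(258,150),(258,190),(322,150),(322,190),(265,139),(310,139),(265,201),(310,201),(290,95),(244,160),(335,160),(234,120),(345,120),(290,170)]: print(u,v,P[v,u])
z=P[...,2]
# opening edges: points of collar top along rows/cols
for v in (150,165,185):
  r=[u for u in range(225,355) if .1305<z[v,u]<.1365]; g=[i for i in range(len(r)-1) if r[i+1]-r[i]>20]
  for i in g: print('row',v,P[v,r[i]],P[v,r[i+1]],r[i],r[i+1])
for u in (270,285,300,310):
  r=[v for v in range(85,215) if .1305<z[v,u]<.1365]; g=[i for i in range(len(r)-1) if r[i+1]-r[i]>20]
  for i in g: print('col',u,P[r[i],u],P[r[i+1],u],r[i],r[i+1],P[r[0],u],P[r[-1],u])
"
```

```text
258 150 [0.5998 0.1625 0.1323]
258 190 [0.6271 0.1606 0.1316]
322 150 [0.602  0.2043 0.1319]
322 190 [0.6295 0.204  0.1308]
265 139 [0.5932 0.1674 0.1303]
310 139 [0.5945 0.1967 0.1317]
265 201 [0.6354 0.1648 0.1306]
310 201 [0.6368 0.1956 0.1311]
290 95 [0.5661 0.1849 0.1321]
244 160 [0.6061 0.1528 0.1317]
335 160 [0.6095 0.2131 0.13  ]
234 120 [0.5802 0.1477 0.1263]
345 120 [0.5839 0.2205 0.1261]
290 170 [0.6169 0.183  0.1204]
row 150 [0.5998 0.1625 0.1323] [0.6021 0.2018 0.131 ] 258 318
row 165 [0.6099 0.1618 0.1318] [0.612  0.2016 0.1312] 258 318
row 185 [0.6236 0.1609 0.1315] [0.6257 0.2006 0.1311] 258 317
col 270 [0.5939 0.1707 0.1312] [0.6337 0.1684 0.1321] 140 199 [0.5631 0.1725 0.1309] [0.6437 0.1678 0.1321]
col 285 [0.5944 0.1804 0.1311] [0.6346 0.1786 0.1307] 140 199 [0.5635 0.1819 0.1312] [0.6444 0.1781 0.1316]
col 300 [0.5949 0.1902 0.1312] [0.6343 0.1888 0.1312] 140 198 [0.564  0.1913 0.1317] [0.6451 0.1884 0.1313]
col 310 [0.5951 0.1967 0.1318] [0.6351 0.1956 0.1321] 140 199 [0.5643 0.1976 0.1319] [0.6453 0.1953 0.1317]
```

```bash
python3 -c "
from h import *
c=pickle.load(open('pics/w6.pkl','rb'));P=cloud(c);z=P[...,2];s=c['state'];e=s['ee_pos'];px=c['pixels'].astype(int)
d=np.hypot(P[...,0]-e[0],P[...,1]-e[1])
m=(d<.03)&(abs(z-(e[2]+.048))<.008)&(px[...,0]>1.0*px[...,2]+20);q=P[m];print(e,m.sum(),q.mean(0),q.min(0),q.max(0),cv2.minAreaRect(q[:,:2].astype(np.float32)*1000), np.percentile(z[m],[10,50,90]))
";python3 go.py .604 .182 .172 177
```

```text
[0.6388296  0.17394153 0.23484089] 6959 [0.63502168 0.17475211 0.28064884] [0.62164735 0.15908795 0.27485023] [0.65441345 0.19038846 0.28353359] ((638.1048583984375, 174.6695556640625), (30.21434211730957, 31.845155715942383), 86.80687713623047) [0.2787622  0.2810409  0.28178843]
shift cm [3.54 0.67 6.3 ] turn 0.0 | 16.75 [0.639  0.1734 0.235 ] [-179.9   -0.   177. ] q7 0.76 F [ 0.76 -0.5  -1.35] 0.0355
```

Call:
arm_command(commands="2 0.3 0 0 1;3.4 0.6 1 0 1;3.4 0.6 3 0 1;3.4 0.6 5 0 1;3.4 0.6 6.2 0 1;3.4 0.6 6.2 0 1;3.4 0.6 6.2 0 1;3.4 0.6 6.2 0 1")

```text
time: 17.55
ee_pos: [0.6059, 0.1838, 0.1742]
tool_rot: [3.14, 0.002, 3.091]
wrist_force: [-0.4, 0.7, -1.2]
opening: 0.0356
finger_force: 41.6
```

```bash
python3 go.py .605 .1815 .165 177
```

```text
shift cm [ 0.08 -0.23  0.92] turn 0.002 | 17.55 [0.6059 0.1838 0.1742] [1.799e+02 1.000e-01 1.771e+02] q7 0.65 F [-0.41  0.66 -1.21] 0.0356
```

Lower gently onto the apron.

Call:
arm_command(commands="0 -0.2 0.2 0 1;0 -0.2 0.4 0 1;0 -0.2 0.6 0 1;0 -0.2 0.7 0 1;0 -0.2 0.8 0 1;0 -0.2 0.8 0 1")

```text
time: 18.15
ee_pos: [0.605, 0.1815, 0.1651]
tool_rot: [3.142, -0.0, 3.092]
wrist_force: [0.0, -0.1, -0.3]
opening: 0.0356
finger_force: 41.8
```

Call:
arm_command(commands="0 0 0.1 0 1;0 0 0.1 0 1;0 0 0.1 0 1")

```text
time: 18.45
ee_pos: [0.6051, 0.1815, 0.1644]
tool_rot: [3.141, 0.0, 3.092]
wrist_force: [-1.0, -0.4, 1.4]
opening: 0.0355
finger_force: 42.0
```

Call:
arm_command(commands="0 0 0.05 0 1;0 0 0.1 0 1;0 0 0.1 0 1")

```text
time: 18.75
ee_pos: [0.6052, 0.1816, 0.1635]
tool_rot: [3.141, 0.0, 3.092]
wrist_force: [-1.1, -1.3, 3.8]
opening: 0.0355
finger_force: 42.3
```

Call:
arm_command(commands="-0.1 0 0 0 1;-0.2 0 0 0 1;-0.3 0 0 0 1;-0.4 0 0 0 1;-0.5 0 0 0 1;-0.6 0 0 0 1;-0.7 0 0 0 1")

```text
time: 19.45
ee_pos: [0.611, 0.1822, 0.1632]
tool_rot: [3.14, -0.002, 3.093]
wrist_force: [-2.7, 0.0, 4.9]
opening: 0.0354
finger_force: 42.3
```

Call:
arm_command(commands="-0.1 0 0 0 1;-0.2 0 0 0 1;-0.3 0 0 0 1;-0.3 0 0 0 1")

```text
time: 19.85
ee_pos: [0.6157, 0.1807, 0.1625]
tool_rot: [3.141, 0.001, 3.091]
wrist_force: [-0.6, 0.6, -1.6]
opening: 0.0356
finger_force: 41.5
```

The contact force has gone, so the foot is over the opening. Lowering now.

Call:
arm_command(commands="0 0 0.15 0 1;0 0 0.3 0 1;0 0 0.3 0 1")

```text
time: 20.15
ee_pos: [0.6151, 0.1807, 0.1595]
tool_rot: [-3.141, -0.0, 3.092]
wrist_force: [-0.3, 0.4, -1.7]
opening: 0.0352
finger_force: 41.5
```

Call:
arm_command(commands="0 0 0.15 0 1;0 0 0.3 0 1;0 0 0.4 0 1;0 0 0.4 0 1")

```text
time: 20.55
ee_pos: [0.6149, 0.1808, 0.1559]
tool_rot: [-3.141, -0.0, 3.092]
wrist_force: [-0.9, 0.2, -1.3]
opening: 0.0358
finger_force: 41.5
```

Call:
arm_command(commands="0 0 0.1 0 1;0 0 0.2 0 1;0 0 0.2 0 1")

```text
time: 20.85
ee_pos: [0.6149, 0.1808, 0.1539]
tool_rot: [-3.141, -0.0, 3.092]
wrist_force: [0.8, -0.1, -2.8]
opening: 0.0356
finger_force: 41.5
```

Call:
arm_command(commands="0 0 0.1 0 1;0 0 0.1 0 1;0 0 0.1 0 1")

```text
time: 21.15
ee_pos: [0.6151, 0.181, 0.1532]
tool_rot: [3.142, 0.0, 3.092]
wrist_force: [0.6, -0.2, -0.2]
opening: 0.0353
finger_force: 41.6
```

Call:
arm_command(commands="0 0 0.1 0 1;0 0 0.1 0 1;0 0 0.1 0 1")

```text
time: 21.45
ee_pos: [0.6151, 0.181, 0.1524]
tool_rot: [3.142, 0.0, 3.092]
wrist_force: [-0.4, -0.8, 1.7]
opening: 0.0358
finger_force: 42.1
```

Call:
arm_command(commands="0 0 0 0 0.3;0 0 0 0 -0.3;0 0 0 0 -1;0 0 0 0 -1;0 0 -4 0 -1;0 0 -8 0 -1;0 0 -11 0 -1;0 0 -11 0 -1")

```text
time: 22.25
ee_pos: [0.6174, 0.183, 0.2672]
tool_rot: [3.137, 0.008, 3.091]
wrist_force: [0.7, 1.5, 0.5]
opening: 0.0852
finger_force: 0.0
```

Call:
arm_command(commands="0 0 0 0 -1;0 0 0 0 -1;5 0 0 0 -1;9 0 0 0 -1;9 0 0 0 -1;9 0 0 0 -1")

```text
time: 22.85
ee_pos: [0.5242, 0.185, 0.2613]
tool_rot: [-3.14, -0.002, 3.093]
wrist_force: [1.2, 0.9, -0.6]
opening: 0.0857
finger_force: 0.0
```

```bash
python3 pz.py s7; python3 -c "
from h import *
c=pickle.load(open('pics/s7.pkl','rb'));P=cloud(c);z=P[...,2];d=np.hypot(P[...,0]-.6145,P[...,1]-.1815)
q=P[(d<.03)&(z>.16)&(z<.23)];print(len(q),np.percentile(q[:,2],[5,50,95]),q.mean(0))
c=grab('scene','sc7');a=cv2.imread('pics/s7.png')[100:360,180:440];b=cv2.imread('pics/sc7.png')[120:320,130:430]
cv2.imwrite('pics/f.png',np.hstack([cv2.resize(a,(400,400)),cv2.resize(b,(400,400))]))"
```

```text
22.9
pan z 0.1161017496448204 1113 top None
pan z 0.0955528367676253 1242 top 0.17701774037380946
260 [0.16282293 0.18767075 0.20295942] [0.61217261 0.17023859 0.18677345]
```

View pics/f.png

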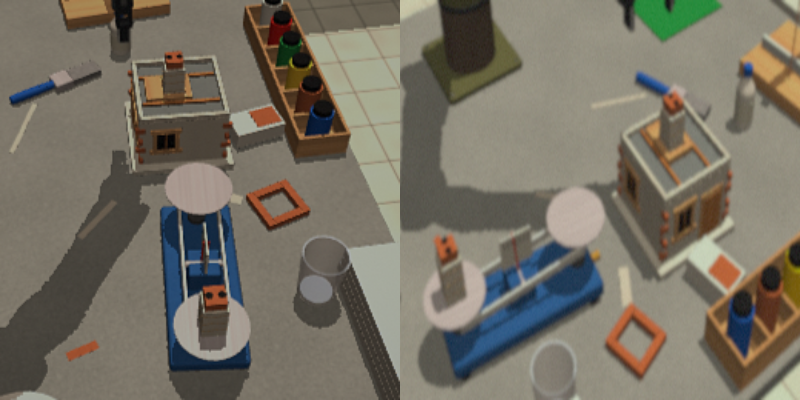

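The picture shows the heavier casting upright in the collar (left half, (174,75)). Its top is about 0.20 m up, as it should be when seated. The lighter one is standing on its pan (left half, (214,315)), and nothing else has moved.

```bash
python3 -c "
from workcell import env
print(env.hand_in())"
```

```text
the job is handed in; nothing more can be done
None
```

The job is handed in: the balance tipped to the left-pan casting (B or A not identified) as the heavier, and it now stands upright in the roof collar with its foot on the deck, while the lighter one stands on the right pan; robot time was about 23 s.

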